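# Set and lock the leak-test regulator

## Task

Set the leak-test regulator on the bench: turn its black bar knob until the pointer stands within the raised mark on the dial, feel there with a light upward pull for the hidden catch, and once it gives pull the knob straight up, all the way out, so that it stays locked; then let go. Do not force the knob: never pull hard where the catch has not let go, nor on past the end of its travel. Leave the loose parts lying around where they are.

Things in the scene. Friction and masses are not known exactly. Their poses are not given: they have to be found in the camera images.
- regulator: cast aluminium block 120 x 116 x 50 mm fixed to the bench, a hose stub on two sides, a gauge on a third (all under 62 mm high); origin under its centre, on the knob axis; z up
- dial: dark steel dial 99 mm across on the block, its upper face 54 mm above the bench; origin on the knob axis, x towards the middle of its mark
- knob_grip (a point): point on the axis of the black bar knob that stands upright on the dial, at the height to grip (88 mm above the bench while in). Knob: disc 50 mm across, its top 64 mm above the bench, on it an upright bar 46 long, 16 thick, top at 105 mm. x runs along the bar to the pointer, z up. Pinch the bar across its 16 mm: 30 N of grip holds it. Turning takes 0.06 N m, more while pulling on the catch
- knob_pointer (a point): end of the knob's small pointer nose, 35 mm from the knob axis, 60 mm above the bench
- mark (a point): middle of the dial's mark, 35 mm from the knob axis, where the pointer passes. The mark is a raised bare-metal sector on the rim, 0.8 rad wide, the dial's only raised part (elsewhere thin ticks). Hidden below is the catch: one slot, 0 to 0.32 rad to either side of the mark's middle, differing from unit to unit; it lets the knob out only within about 0.03 rad either side of the slot
- knob_turn (a joint): angle of the knob (rad), growing counter-clockwise seen from above, from -0.75 to 1.5. It starts counter-clockwise of the mark, 0.6 to 1.2 rad from the mark's middle
- knob_pull (a joint): how far the knob is out, straight up (m); 0 is fully in. Sliding takes 2 N. Off the slot it meets the catch plate after 1 mm; pulling on bends the plate. Turned under a light pull (out 3 to 4 mm), the plate snaps back down at the slot and the pull drops to 3 N or less. In the slot it comes out to a stop at 11 mm and stays when released; pulling on past that bends the plate again
- catch_plate (a joint): how far the hidden spring plate of the catch is bent up (m): 0 at rest, 2.5 N per mm; 5 mm (12.5 N on it) damages it
- elbow: a black right-angle hose fitting lying flat, about 50 x 45 x 24 mm; a bystander, loose; origin at its underside
- clamp: a steel hose clamp ring lying flat, 36 mm across, 11 mm high; a bystander, loose; origin at its underside
- plug: a grey connector plug, 45 x 36 mm, 32 mm high; a bystander, loose; origin at its underside
- gland: a black cable gland standing upright, 28 mm across, 30 mm high; a bystander, loose; origin at its underside
- offcut: a wood offcut, 70 x 50 x 30 mm; a bystander, loose; origin at its underside
- driver: a screwdriver lying on the bench, about 200 mm long; a bystander, loose; origin at its underside on the axis of the screwdriver
There are look-alikes about, which are no part of the job. Leave any white look-alike of the regulator alone.

How it is judged:
On the way, in this order (a step that is already met when the one before it is completed fails the run):
1. the knob is turned into the mark while still in (horizontal distance between knob_pointer and mark below 0.0145 m and value of joint knob_pull below 0.006 m), for 0.1 s.
2. the knob is pulled out to its stop in the mark (horizontal distance between knob_pointer and mark below 0.0145 m and value of joint knob_pull above 0.009 m), for 0.2 s.
At the end, for the whole second after the job is handed in: the pointer's end is within 14.5 mm of the mark's middle (within the mark), the knob is out by more than 9 mm and the catch plate is unbent (under 2.5 mm), with the knob released (all of step 2 and value of joint catch_plate below 0.0025 m); the robot touches nothing.
It fails at once if the catch plate is bent by 5 mm or more: the knob was forced (value of joint catch_plate above 0.005 m).
It fails at once if a loose part lying around is moved by more than 20 mm (distance of any of elbow, clamp, plug, gland, offcut, driver from where it was at the start of the episode above 0.02 m).
It also fails if it takes over 69 s, if anything falls off the work surface, if the arm or the gripper's body presses on something with over 40 N, if the wrist force passes 120 N, or if a joint passes its speed limit or range.

## Robot

A 6-joint arm with a two-finger parallel gripper is mounted at the origin on the work surface. World frame = base frame: x ahead of the robot, y to its left, z up, the work surface at z = 0. Lengths are in m, angles in rad, forces in N, time in s.
With the tool pointing down it reaches from about 0.35 to 0.975 m from the base axis. Payload 4.9 kg.
Tool frame: the origin (TCP) lies on the centre line of the jaws, within the pads' length; the fingertips stand ahead of it and the grasp point (between the pads) lies 11 mm behind it (robot.tip_reach is the z of the fingertips in the tool frame, in m); z points along the fingers, y is the direction in which the jaws open and shut (so a half turn about z gives the same grasp; the last joint's range is limited). The gripper opens to 85 mm and grips with 20 to 120 N. Pads are 22 mm wide; open, the fingers measure 114 mm over their backs; the gripper's body (76 mm by 85 mm) begins 54 mm behind the grasp point. The pads swing forward as they close: fully open they stand 13 mm farther back than shut.
Start: joints at [-1.263, 0.053, 1.613, -0, 1.476, -0.119], TCP at [0.259, -0.569, 0.239] pointing down, gripper open.
Joint ranges: [-3.01, 3.01], [-1.01, 2.22], [0.06, 2.58], [-1.02, 4.17], [0.09, 2.62], [-3.14, 3.14]. Speed limits (rad/s): [2.57, 2.57, 3.14, 3.14, 3.14, 3.14].

## Interface

Orientations are given as a rotation vector (axis times angle).
In Python, from station import robot, read_camera, order gives the robot as it stands. The module is installed in compiled form; this text tells all that it offers.
- The arm moves only by the tool jog_arm, never from a script. Its argument "steps" is one flat list of numbers, 6 for each row, row after row: the shift along the world's x, y, z in m, then the turn, a rotation vector about the world's x, y, z in degrees. A call has 1 to 10 rows; each row shifts and turns the pose as measured when the row begins; what a row does not reach is not made up. A row lasts 1/12 s, in which the tool goes at most 41.7 mm and 7.16 degrees, less where a joint would pass 70% of its speed; a pose out of reach is approached as far as the arm can. A call is refused whole if a number of a shift passes 0.0417 or a number of a turn 7.16, either way. A call with a gripper value outside its range is refused whole. "fingers" is the opening, from 0 (shut) to 1 (fully open), set as the call begins (left out, the last holds). The fingers move at their own pace and stop on an object; "squeeze" is the grip in N (left out, the last holds). Time passes only in rows, so rows that do not move let the fingers close. It gives the time, the measured TCP pose, the force and the opening at its end, in the units of the state.
- robot.sense(): the state, without advancing time (a new reading comes with each control period).
- read_camera(name): name is "scene" or "top" or "wrist"; returns a dict with "frame" (384x512x3 uint8, red, green, blue), "K" (3x3 intrinsics, pixels), "R" (3x3) and "t" (3): a world point X has camera coordinates R X + t. Camera axes: x right, y down, z forward; pixel columns grow to the right and rows downward; lengths in m; the calibration is good to about 2 mm. A picture is of the moment at which its call begins. There is no depth.
- order.job_done(): hands the job in, once; it reports no verdict.
The state is a dict: "time_s": time; "joint_positions": joint angles; "qvel": joint speeds; "joint_torque": joint torques, N m; "eef_pos": TCP position; "orientation": TCP orientation; "wrist_force": force on the tool from outside, world axes, zero at the start; "moment": the same for the moment, N m; "grip_width": opening from 0.0 (shut) to 1.0 (fully open).
Only numpy, scipy, OpenCV 4.12 (cv2) and the standard library are available. Lean on these libraries where they do the work, as an engineer would, in place of code of your own. Each camera call takes 0.05 s, during which the arm holds its last target.

## Working session

There is one attempt and no reset: what is moved stays moved. The work goes in short steps, Python scripts to look and compute and a tool call to move; the robot and the scene stay as the last step left them, time stands still between calls to the robot, and variables do not carry over. Pictures are saved under pics/ and viewed, and the job is handed in when it is done.

Besides the shell and the picture viewer there is one more tool, called after "Request:" in YAML: its name, and indented under it one key for each argument. jog_arm: Moves the arm, as the interface text tells. Its arguments: {"type":"object","properties":{"steps":{"type":"array"},"fingers":{"type":"number"},"squeeze":{"type":"number"}},"required":["steps"]}

```bash
mkdir -p pics
python3 - <<'E'
from station import robot, read_camera
import cv2,numpy as np
for n in ["scene","top","wrist"]:
    c=read_camera(n); cv2.imwrite(f"pics/{n}0.png",c["frame"][:,:,::-1])
    np.savez(f"pics/{n}0.npz",**c)
    print(n,c["K"].round(1).tolist(),c["R"].round(3).tolist(),c["t"].round(3).tolist())
print(robot.sense(), robot.tip_reach)
E
```

```text
scene [[380.1, 0.0, 258.4], [0.0, 380.1, 191.6], [0.0, 0.0, 1.0]] [[0.372, 0.928, -0.013], [0.767, -0.316, -0.558], [-0.522, 0.197, -0.83]] [-0.132, -0.394, 1.226]
top [[350.1, 0.0, 256.8], [0.0, 350.1, 195.2], [0.0, 0.0, 1.0]] [[-0.003, -1.0, -0.01], [-0.999, 0.003, -0.044], [0.044, 0.01, -0.999]] [-0.067, 0.533, 1.064]
wrist [[313.2, 0.0, 254.4], [0.0, 313.2, 191.2], [0.0, 0.0, 1.0]] [[0.414, -0.91, -0.003], [-0.88, -0.401, 0.257], [-0.235, -0.104, -0.966]] [-0.624, -0.033, 0.378]
{'time_s': 0.15, 'joint_positions': array([-1.26296628e+00,  5.32024619e-02,  1.61397636e+00,  1.49793435e-06,
        1.47602940e+00, -1.18991015e-01]), 'qvel': array([-1.03450355e-03, -3.11266097e-03, -4.08574407e-03,  4.00292662e-04,
       -1.31734975e-03,  2.45828462e-06]), 'joint_torque': array([-1.09105313e-04, -3.94242561e+01, -3.70721877e+01, -1.44806286e-04,
        4.64681230e-03, -4.85235830e-06]), 'eef_pos': array([ 0.25859625, -0.56846525,  0.23834848]), 'orientation': array([-3.06875134e+00, -6.65030485e-01,  2.36802019e-04]), 'wrist_force': array([-0.51593601, -0.47909829, -0.44381565]), 'moment': array([-0.01824546,  0.0064774 , -0.01271508]), 'grip_width': 1.0027956098466815} 0.008
```

View pics/scene0.png

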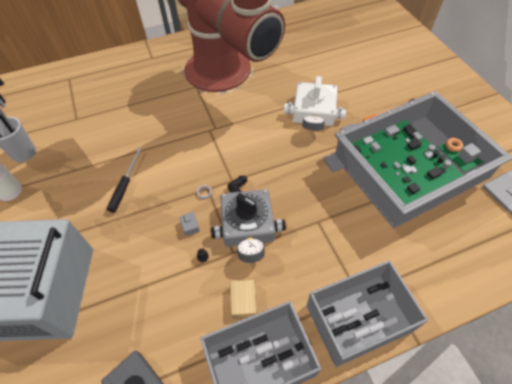

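View pics/top0.png

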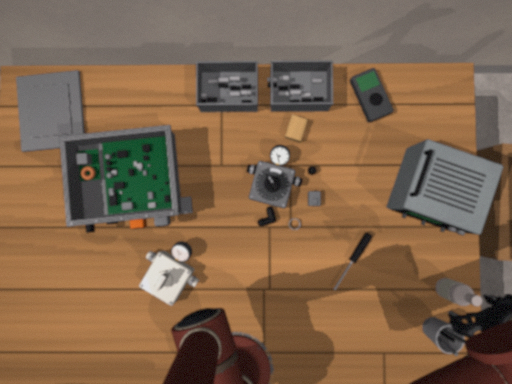

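In the top view there are two candidates: grey block with a dark dial and black knob at (272,184), and a white look-alike at (166,277). The grey one fits the description (aluminium, dark dial). I'll confirm it in an enlarged crop.

```bash
cat > h.py <<'E'
import numpy as np
def ray(c,uv,z):
    K,R,t=c["K"],c["R"],c["t"]; o=-R.T@t
    d=R.T@np.linalg.inv(K)@np.array([uv[0],uv[1],1.]); return o+d*(z-o[2])/d[2]
def proj(c,X):
    p=c["K"]@(c["R"]@np.array(X)+c["t"]); return p[:2]/p[2]
E
python3 - <<'E'
import cv2,numpy as np
from h import *
a=cv2.imread("pics/top0.png")[144:224,232:332]; b=cv2.imread("pics/scene0.png")[170:270,196:296]
cv2.imwrite("pics/crop0.png",np.hstack([cv2.resize(a,(400,320),interpolation=cv2.INTER_CUBIC),cv2.resize(b,(400,400),interpolation=cv2.INTER_CUBIC)[:320]]))
T=np.load("pics/top0.npz");S=np.load("pics/scene0.npz")
print(ray(T,(272,184),.06),ray(S,(246,211),.06))
E
```

```text
[ 0.56377193 -0.1131596   0.06      ] [ 0.56699975 -0.11408839  0.06      ]
```

View pics/crop0.png

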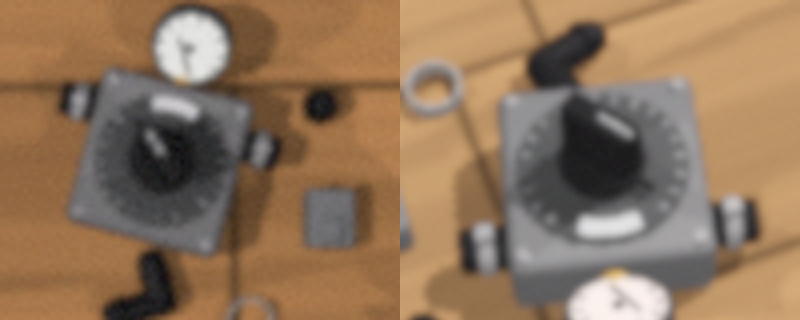

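The crop confirms it: grey block, dark dial, bare mark toward the gauge (crop 176,107), and the black bar's white line pointing up-left, so the pointer is counter-clockwise of the mark. Moving to hover over it.

Request:
jog_arm:
  steps: [0.02,0.03,0.002,0,0,1.5,0.02,0.03,0.002,0,0,1.5,0.02,0.03,0.002,0,0,1.5,0.02,0.03,0.002,0,0,1.5,0.02,0.03,0.002,0,0,1.5,0.02,0.03,0.002,0,0,1.5,0.02,0.03,0.002,0,0,1.5,0.02,0.03,0.002,0,0,1.5,0.02,0.03,0.002,0,0,1.5,0.02,0.03,0.002,0,0,1.5]
  fingers: 1
  squeeze: 30

```text
time_s: 0.98
eef_pos: [0.4586, -0.2582, 0.2535]
orientation: [-2.951, -1.056, 0.006]
wrist_force: [1.5, 0.1, 0.6]
grip_width: 1.0
```

Request:
jog_arm:
  steps: [0.021,0.029,0,0,0,0,0.021,0.029,0,0,0,0,0.021,0.029,0,0,0,0,0.021,0.029,0,0,0,0,0.021,0.029,0,0,0,0,0,0,0,0,0,0,0,0,0,0,0,0]

```text
time_s: 1.57
eef_pos: [0.5691, -0.0977, 0.2522]
orientation: [-2.945, -1.07, 0.005]
wrist_force: [-0.3, -1.4, -0.1]
grip_width: 1.0
```

Run:
```python
from station import robot, read_camera
import cv2,numpy as np
c=read_camera("wrist"); np.savez("pics/w1.npz",**c)
cv2.imwrite("pics/w1.png",cv2.resize(c["frame"][:,:,::-1],(768,576),interpolation=cv2.INTER_CUBIC))
print(robot.sense()["eef_pos"],robot.sense()["orientation"])
```

```text
[ 0.56890499 -0.09788266  0.25206136] [-2.94422751 -1.06889181  0.00461248]
```

View pics/w1.png

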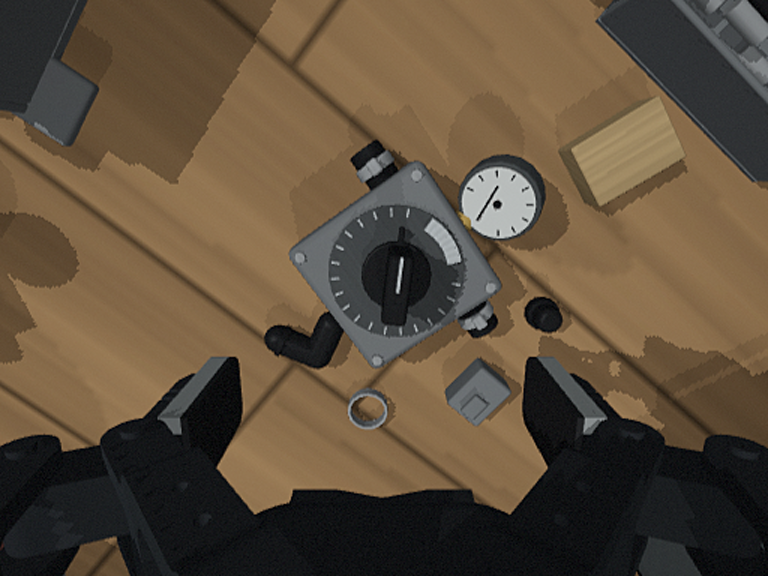

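The wrist picture (768x576) shows the dial centre at about (398,271), pointer nose at (402,228), mark at about (443,242), and the white bar line from (402,258) to (397,291). Measuring.

```bash
cat >> h.py <<'E'
def fit(c,name,cuv):
    import cv2
    f=c["frame"]; 
    s=220/60
    u,v=int(cuv[0]),int(cuv[1]); r=60
    crop=f[max(0,v-r):v+r,max(0,u-r):u+r][:,:,::-1]
    cv2.imwrite(name,cv2.resize(crop,None,fx=5,fy=5,interpolation=cv2.INTER_CUBIC)); return max(0,u-r),max(0,v-r)
E
python3 - <<'E'
import cv2,numpy as np
from h import *
c=np.load("pics/w1.npz"); print(fit(c,"pics/w1c.png",(265,181)))
q=lambda u,v,z:ray(c,(u/1.5,v/1.5),z)
b=[q(*p,.052) for p in [(417,174),(490,288),(377,361),(300,257)]]
print(np.array(b).round(4),np.mean(b,0))
hsv=cv2.cvtColor(c["frame"],cv2.COLOR_RGB2HSV)
m=((hsv[...,1]<50)&(hsv[...,2]>140)).astype(np.uint8)
n,l,st,ce=cv2.connectedComponentsWithStats(m)
for i in range(1,n):
    if st[i,4]>15 and abs(ce[i,0]-265)<60 and abs(ce[i,1]-181)<60: print(st[i],ce[i],ray(c,ce[i],.056),ray(c,ce[i],.105))
print(q(402,258,.105),q(397,291,.105),q(402,228,.06))
print(q(392,325,.105))
E
```

```text
(205, 121)
[[ 0.6272 -0.079   0.052 ]
 [ 0.6002 -0.1735  0.052 ]
 [ 0.5021 -0.1472  0.052 ]
 [ 0.5287 -0.0525  0.052 ]] [ 0.56457256 -0.11305594  0.052     ]
[283 146  24  30 302] [295.76821192 160.57615894] [ 0.60454133 -0.12340865  0.056     ] [ 0.60683843 -0.11364066  0.105     ]
[264 172   5  23  47] [266.19148936 182.87234043] [ 0.56585299 -0.11518318  0.056     ] [ 0.57389592 -0.10663681  0.105     ]
[316 211   8   9  38] [319.34210526 214.86842105] [ 0.57606207 -0.18401809  0.056     ] [ 0.5825888  -0.16524864  0.105     ]
[310 213   6   6  17] [312.88235294 215.52941176] [ 0.57087782 -0.1790723   0.056     ] [ 0.57817449 -0.16103738  0.105     ]
[249 238   5   5  24] [250.91666667 240.08333333] [ 0.50380479 -0.14530979  0.056     ] [ 0.52106287 -0.13228914  0.105     ]
[ 0.58271662 -0.10127756  0.105     ] [ 0.56489327 -0.11245733  0.105     ] [ 0.59286024 -0.0944688   0.06      ]
[ 0.54587536 -0.12449837  0.105     ]
```

View pics/w1c.png

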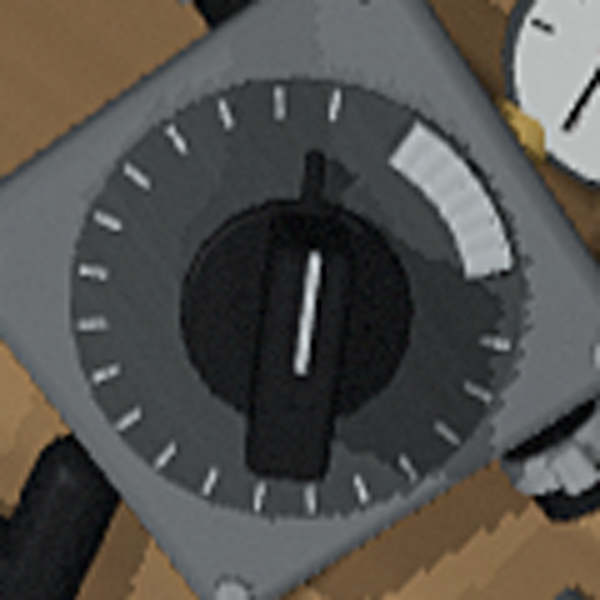

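Request:
jog_arm:
  steps: [-0.0022,-0.0075,0,0,0,-3.7,-0.0022,-0.0075,-0.01,0,0,-3.7,0,0,-0.02,0,0,0,0,0,-0.02,0,0,0,0,0,-0.02,0,0,0,0,0,-0.015,0,0,0,0,0,-0.01,0,0,0,0,0,0,0,0,0,0,0,0,0,0,0]

```text
time_s: 2.37
eef_pos: [0.5592, -0.1234, 0.1543]
orientation: [-3.019, -0.847, 0.004]
wrist_force: [0.7, -0.2, 0.8]
grip_width: 1.005
```

```bash
cat > look.py <<'E'
import sys
from station import robot, read_camera
import cv2,numpy as np
n=sys.argv[1]; cam=sys.argv[2] if len(sys.argv)>2 else "wrist"
c=read_camera(cam); np.savez(f"pics/{n}.npz",**c)
cv2.imwrite(f"pics/{n}.png",cv2.resize(c["frame"][:,:,::-1],(768,576),interpolation=cv2.INTER_CUBIC))
s=robot.sense(); o=s["orientation"]
print(s["time_s"],s["eef_pos"].round(4),o.round(4),"yaw",np.degrees(2*np.arctan2(o[1],o[0]))%360,s["wrist_force"].round(2),s["moment"].round(3),s["joint_positions"].round(3),s["grip_width"])
E
python3 look.py w2
```

```text
2.4167 [ 0.5591 -0.1233  0.1543] [-3.0188 -0.847   0.0037] yaw 31.345284966636996 [ 0.33 -1.06 -0.63] [ 0.003 -0.013  0.019] [-3.490e-01 -1.000e-03  1.813e+00  4.000e-03  1.335e+00  6.740e-01] 0.9976688270814047
```

View pics/w2.png

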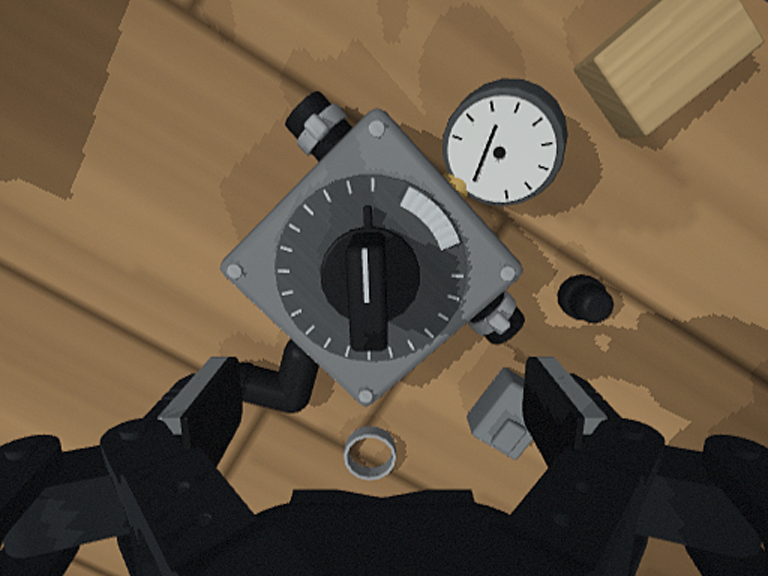

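The bar now lies almost along the image vertical (768x576): pointer nose (368,207), line (365,248)-(367,302). Re-measuring from here.

Run:
```python
import cv2,numpy as np
from h import *
c=np.load("pics/w2.npz")
q=lambda u,v,z:ray(c,(u/1.5,v/1.5),z)
b=[q(*p,.052) for p in [(377,129),(508,272),(366,396),(235,271)]]
print(np.mean(b,0), b)
a,d=q(365,248,.105),q(367,302,.105);e=q(368,350,.105); n=q(368,207,.06)
ax=np.mean(b,0)
ang=lambda v:np.degrees(np.arctan2(v[1],v[0]))
print(a,d,e,n,ang(a-d),ang(a-e),ang(n-ax),np.linalg.norm((n-ax)[:2]),np.linalg.norm((e-ax)[:2]))
f=c["frame"];hsv=cv2.cvtColor(f,cv2.COLOR_RGB2HSV)
m=((hsv[...,1]<50)&(hsv[...,2]>140)).astype(np.uint8)
nn,l,st,ce=cv2.connectedComponentsWithStats(m)
for i in range(1,nn):
    if st[i,4]>200 and abs(ce[i,0]-286)<20 and abs(ce[i,1]-145)<20:
        p=ray(c,ce[i],.056); print(ce[i],p,ang(p-ax))
```

```text
[ 0.56467389 -0.1133882   0.052     ] [array([ 0.62617433, -0.0796995 ,  0.052     ]), array([ 0.60138992, -0.17348814,  0.052     ]), array([ 0.50268889, -0.14728483,  0.052     ]), array([ 0.52844241, -0.05308034,  0.052     ])]
[ 0.58313741 -0.10127259  0.105     ] [ 0.56445201 -0.11335835  0.105     ] [ 0.54667696 -0.12446783  0.105     ] [ 0.59309009 -0.09482136  0.06      ] 32.894871816467344 32.46351515133932 33.16017687625009 0.033944189534671286 0.02113403702170204
[286.8        144.52713178] [ 0.60451842 -0.1234321   0.056     ] -14.148208669783745
```

Request:
jog_arm:
  steps: [0.0019,0.0033,0,0,0,0.5,0.0019,0.0033,0,0,0,0.5,0.0018,0.0033,0,0,0,0.4,0,0,0,0,0,0,0,0,0,0,0,0]

```text
time_s: 2.83
eef_pos: [0.5678, -0.1134, 0.1595]
orientation: [-3.012, -0.889, -0.007]
wrist_force: [-0.9, 0.4, -0.1]
grip_width: 0.999
```

Request:
jog_arm:
  steps: [-0.0015,0,-0.015,0,0,0,-0.001,0,-0.015,0,0,0,0,0,-0.015,0,0,0,0,0,-0.01,0,0,0,0,0,-0.005,0,0,0,0,0,0,0,0,0]

```text
time_s: 3.33
eef_pos: [0.5683, -0.113, 0.1016]
orientation: [3.009, 0.892, 0.017]
wrist_force: [0.2, -0.5, -0.2]
grip_width: 0.998
```

Request:
jog_arm:
  steps: [-0.0018,0,-0.006,0,0,0,-0.0018,0,-0.006,0,0,0,0,0,-0.006,0,0,0,0,0,-0.003,0,0,0,0,0,0,0,0,0,0,0,0,0,0,0]

```text
time_s: 3.83
eef_pos: [0.5656, -0.1135, 0.0807]
orientation: [3.007, 0.892, 0.021]
wrist_force: [-0.6, 0.1, 0.2]
grip_width: 0.998
```

```bash
python3 look.py w3
```

```text
3.8833 [ 0.5656 -0.1135  0.0807] [3.0069 0.8916 0.0212] yaw 33.0322334546475 [-0.62  0.44  0.44] [0.039 0.084 0.012] [-0.329  0.082  1.861  0.004  1.185  0.664] 1.0009317505441655
```

View pics/w3.png

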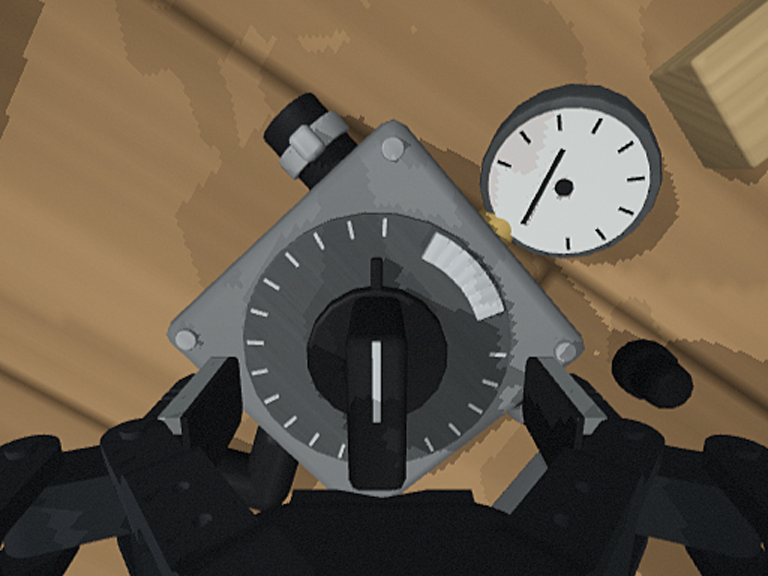

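The bar stands between the open fingers, vertical in the image at x=375 (fingers at 240 and 525), so the alignment is good. Lowering slightly and gripping.

Request:
jog_arm:
  steps: [0,0,-0.0015,0,0,0,0,0,-0.001,0,0,0,0,0,0,0,0,0,0,0,0,0,0,0,0,0,0,0,0,0,0,0,0,0,0,0,0,0,0,0,0,0,0,0,0,0,0,0]
  fingers: 0
  squeeze: 40

```text
time_s: 4.55
eef_pos: [0.5655, -0.112, 0.0796]
orientation: [3.01, 0.893, 0.021]
wrist_force: [0.1, 0.1, -1.8]
grip_width: 0.182
```

```bash
python3 look.py w4
```

```text
4.6 [ 0.5655 -0.112   0.0796] [3.0104 0.8927 0.0208] yaw 33.03414980064291 [-0.62  0.68  1.55] [-0.035  0.024 -0.015] [-0.328  0.083  1.861  0.007  1.185  0.664] 0.1822328464190234
```

Request:
jog_arm:
  steps: [0,0,0,0,0,-2.5,0,0,0,0,0,-2.5,0,0,0,0,0,-2.5,0,0,0,0,0,-2.5,0,0,0,0,0,-2.5,0,0,0,0,0,-2.5,0,0,0,0,0,-2.5,0,0,0,0,0,-2.5]

```text
time_s: 5.27
eef_pos: [0.5656, -0.1125, 0.0796]
orientation: [3.119, 0.332, 0.02]
wrist_force: [-0.7, 1.3, 0.3]
grip_width: 0.181
```

```bash
python3 look.py w5
```

```text
5.3167 [ 0.5656 -0.1125  0.0796] [3.1191 0.3301 0.0199] yaw 12.082307261743912 [-0.43  0.68  0.44] [-0.032  0.126 -0.008] [-3.260e-01  8.300e-02  1.862e+00  1.000e-03  1.183e+00  1.034e+00] 0.17917715724394773
```

View pics/w5.png

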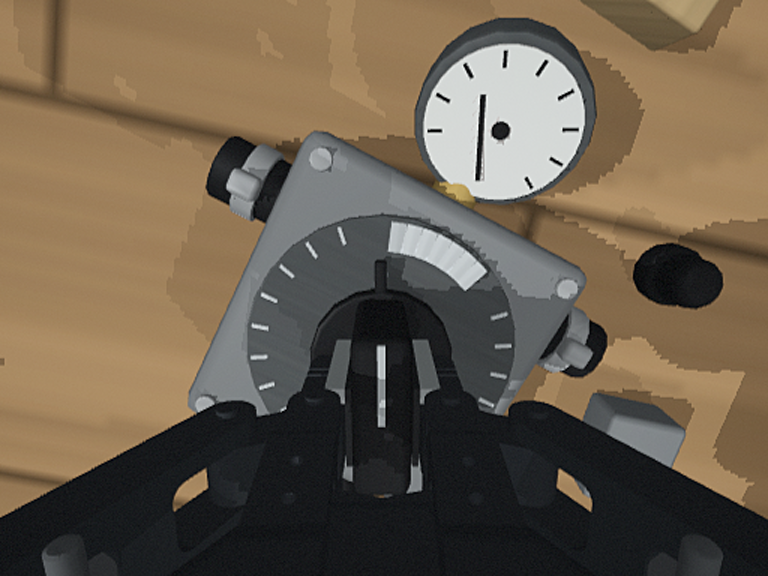

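The knob turns with the grip; the pointer (381,262) is just short of the mark's near edge (390,225). Turning just into the mark.

Request:
jog_arm:
  steps: [0,0,0,0,0,-2.7,0,0,0,0,0,-2.7,0,0,0,0,0,0,0,0,0,0,0,0]

```text
time_s: 5.65
eef_pos: [0.5656, -0.1127, 0.0796]
orientation: [3.131, 0.183, 0.019]
wrist_force: [-0.8, 0.8, -0.1]
grip_width: 0.183
```

```bash
python3 look.py w6
python3 - <<'E'
import numpy as np
from h import *
E
```

```text
5.7 [ 0.5656 -0.1127  0.0796] [3.1306 0.1825 0.0194] yaw 6.673339007150238 [ 0.03  0.88 -0.21] [ 0.07   0.116 -0.088] [-3.250e-01  8.300e-02  1.861e+00 -1.000e-03  1.183e+00  1.129e+00] 0.1773475672140188
```

View pics/w6.png

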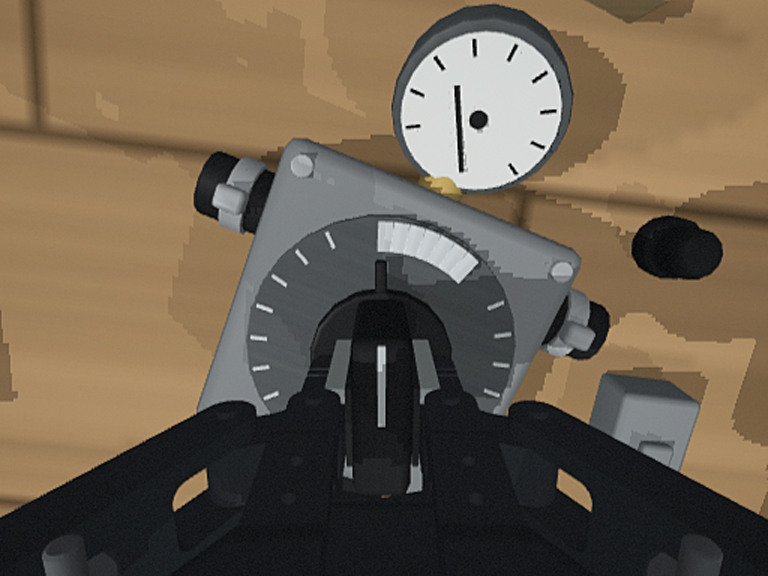

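The pointer (381,262) is just inside the mark's near edge (378,222). Light pull now.

Request:
jog_arm:
  steps: [0,0,0.001,0,0,0,0,0,0.001,0,0,0,0,0,0,0,0,0]

```text
time_s: 5.95
eef_pos: [0.5656, -0.1127, 0.0808]
orientation: [3.13, 0.186, 0.02]
wrist_force: [0.4, -0.1, -0.3]
grip_width: 0.181
```

Request:
jog_arm:
  steps: [0,0,0.001,0,0,0,0,0,0.001,0,0,0,0,0,0,0,0,0]

```text
time_s: 6.2
eef_pos: [0.5655, -0.1126, 0.0818]
orientation: [3.131, 0.187, 0.021]
wrist_force: [1.6, 1.0, -2.1]
grip_width: 0.179
```

Run:
```python
from station import robot
s=robot.sense();print(s["eef_pos"],s["wrist_force"],s["joint_torque"].round(2))
```

```text
[ 0.56548958 -0.11259334  0.08179875] [ 1.64718411  1.03445229 -2.12650604] [ -0.16 -37.35 -33.26  -0.1    0.22  -0.05]
```

Request:
jog_arm:
  steps: [0,0,0.001,0,0,0,0,0,0.001,0,0,0,0,0,0,0,0,0,0,0,0,0,0,0]

```text
time_s: 6.53
eef_pos: [0.5655, -0.1126, 0.0827]
orientation: [3.131, 0.187, 0.021]
wrist_force: [3.0, -0.2, -4.7]
grip_width: 0.179
```

```bash
python3 look.py w7
```

```text
6.5833 [ 0.5654 -0.1126  0.0827] [3.1305 0.1868 0.0212] yaw 6.828071785012391 [ 2.77 -0.74 -5.64] [-0.108 -0.331 -0.055] [-0.326  0.078  1.861  0.     1.188  1.126] 0.1757108005983543
```

The catch plate loads up (about 5 N at 3.1 mm). Now searching clockwise under the light pull.

Request:
jog_arm:
  steps: [0,0,0.0004,0,0,-1,0,0,0,0,0,-1,0,0,0,0,0,0]

```text
time_s: 6.83
eef_pos: [0.5653, -0.1125, 0.0827]
orientation: [3.133, 0.129, 0.021]
wrist_force: [2.9, -0.2, -5.6]
grip_width: 0.184
```

Request:
jog_arm:
  steps: [0,0,0.0005,0,0,-1,0,0,0.0002,0,0,-1,0,0,0,0,0,0]

```text
time_s: 7.08
eef_pos: [0.5653, -0.1126, 0.083]
orientation: [3.134, 0.069, 0.021]
wrist_force: [3.3, -0.9, -5.9]
grip_width: 0.178
```

Request:
jog_arm:
  steps: [0,0,0.0002,0,0,-1,0,0,0.0002,0,0,-1,0,0,0,0,0,0]

```text
time_s: 7.33
eef_pos: [0.5653, -0.1126, 0.0829]
orientation: [3.135, 0.008, 0.021]
wrist_force: [4.8, -0.9, -5.9]
grip_width: 0.178
```

Request:
jog_arm:
  steps: [0,0,0.0002,0,0,-1,0,0,0.0002,0,0,-1,0,0,0,0,0,0]

```text
time_s: 7.58
eef_pos: [0.5653, -0.1126, 0.083]
orientation: [3.134, -0.052, 0.021]
wrist_force: [3.7, -0.2, -7.4]
grip_width: 0.173
```

Request:
jog_arm:
  steps: [0,0,0.0002,0,0,-1,0,0,0.0002,0,0,-1,0,0,0,0,0,0]

```text
time_s: 7.83
eef_pos: [0.5652, -0.1127, 0.0832]
orientation: [3.132, -0.113, 0.021]
wrist_force: [4.5, -0.8, -7.8]
grip_width: 0.18
```

Request:
jog_arm:
  steps: [0,0,0.0001,0,0,-1,0,0,0.0001,0,0,-1,0,0,0,0,0,0]

```text
time_s: 8.08
eef_pos: [0.5652, -0.1127, 0.0832]
orientation: [3.129, -0.174, 0.02]
wrist_force: [3.9, -0.7, -7.8]
grip_width: 0.177
```

Request:
jog_arm:
  steps: [0,0,0.0001,0,0,-1,0,0,0.0001,0,0,-1,0,0,0,0,0,0]

```text
time_s: 8.33
eef_pos: [0.5652, -0.1128, 0.0832]
orientation: [3.124, -0.235, 0.02]
wrist_force: [4.5, -1.0, -8.0]
grip_width: 0.176
```

Request:
jog_arm:
  steps: [0,0,0.0001,0,0,-1,0,0,0.0001,0,0,-1,0,0,0,0,0,0]

```text
time_s: 8.58
eef_pos: [0.5652, -0.1129, 0.0833]
orientation: [3.119, -0.296, 0.02]
wrist_force: [5.0, -1.1, -9.0]
grip_width: 0.18
```

Request:
jog_arm:
  steps: [0,0,0,0,0,-1,0,0,0,0,0,-1,0,0,0,0,0,0]

```text
time_s: 8.83
eef_pos: [0.5651, -0.1129, 0.0833]
orientation: [3.112, -0.356, 0.02]
wrist_force: [4.8, -1.5, -9.4]
grip_width: 0.184
```

Request:
jog_arm:
  steps: [0,0,0,0,0,-1,0,0,0,0,0,-1,0,0,0,0,0,0]

```text
time_s: 9.08
eef_pos: [0.5651, -0.113, 0.0833]
orientation: [3.104, -0.416, 0.019]
wrist_force: [5.2, -1.1, -8.6]
grip_width: 0.183
```

Request:
jog_arm:
  steps: [0,0,0,0,0,-1,0,0,0,0,0,-1,0,0,0,0,0,0]

```text
time_s: 9.33
eef_pos: [0.5651, -0.1129, 0.0834]
orientation: [3.096, -0.476, 0.019]
wrist_force: [4.4, -1.0, -9.1]
grip_width: 0.18
```

Request:
jog_arm:
  steps: [0,0,0,0,0,-1,0,0,0,0,0,-1,0,0,0,0,0,0]

```text
time_s: 9.58
eef_pos: [0.5652, -0.1132, 0.0846]
orientation: [3.085, -0.537, 0.018]
wrist_force: [1.6, -0.8, -3.5]
grip_width: 0.18
```

The pull dropped (9 to 3.5 N) and the knob rose 1.2 mm at yaw about -19.7°: the catch gave. I'll nudge slightly further into the slot and check.

Request:
jog_arm:
  steps: [0,0,0,0,0,-0.5,0,0,0,0,0,0,0,0,0,0,0,0]

```text
time_s: 9.83
eef_pos: [0.5653, -0.1131, 0.0867]
orientation: [3.082, -0.553, 0.017]
wrist_force: [0.4, 0.1, -2.3]
grip_width: 0.179
```

```bash
python3 look.py w8
```

```text
9.8833 [ 0.5653 -0.1131  0.0867] [ 3.0825 -0.5526  0.0174] yaw 339.6736776446283 [ 0.57  0.12 -0.63] [-0.015  0.027  0.071] [-0.323  0.075  1.857 -0.009  1.197  1.606] 0.18250279869284058
```

Already 7.1 mm out with almost no force. Pulling on gently to the stop.

Request:
jog_arm:
  steps: [0,0,0.001,0,0,0,0,0,0.001,0,0,0,0,0,0,0,0,0]

```text
time_s: 10.13
eef_pos: [0.5653, -0.1131, 0.0894]
orientation: [3.082, -0.553, 0.017]
wrist_force: [1.0, -0.5, -2.9]
grip_width: 0.182
```

Request:
jog_arm:
  steps: [0,0,0.0006,0,0,0,0,0,0.0003,0,0,0,0,0,0,0,0,0]

```text
time_s: 10.38
eef_pos: [0.5653, -0.1131, 0.0905]
orientation: [3.082, -0.553, 0.017]
wrist_force: [0.7, -0.3, -3.7]
grip_width: 0.186
```

Request:
jog_arm:
  steps: [0,0,0.0004,0,0,0,0,0,0,0,0,0,0,0,0,0,0,0]

```text
time_s: 10.63
eef_pos: [0.5653, -0.1131, 0.0909]
orientation: [3.082, -0.553, 0.017]
wrist_force: [0.7, -0.3, -1.9]
grip_width: 0.185
```

```bash
python3 look.py w9
```

```text
10.6833 [ 0.5653 -0.1131  0.0909] [ 3.0824 -0.5526  0.0172] yaw 339.6739399024215 [ 1.23 -0.89 -2.81] [-0.009 -0.131  0.054] [-0.323  0.07   1.855 -0.009  1.205  1.606] 0.18498857620638473
```

View pics/w9.png

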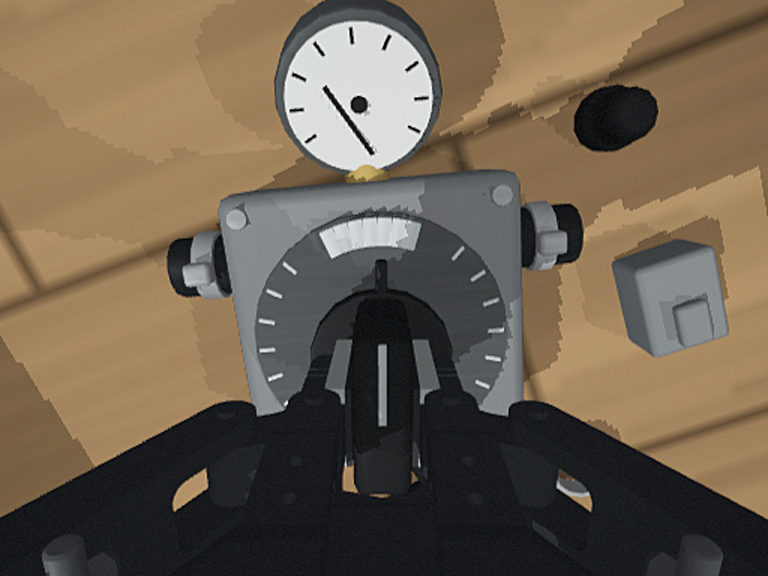

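The pointer (381,265) is inside the mark, just clockwise of its middle (368,235). The rise is 11.3 mm; one more small pull to feel the stop.

Request:
jog_arm:
  steps: [0,0,0.0006,0,0,0,0,0,0.0002,0,0,0,0,0,0,0,0,0]

```text
time_s: 10.93
eef_pos: [0.5653, -0.1131, 0.0914]
orientation: [3.082, -0.553, 0.017]
wrist_force: [0.0, 0.5, -3.3]
grip_width: 0.181
```

```bash
python3 look.py w10
```

```text
10.9833 [ 0.5652 -0.1131  0.0914] [ 3.0825 -0.5526  0.0172] yaw 339.67221385739396 [ 1.05  0.14 -3.12] [-0.07  -0.265  0.04 ] [-0.323  0.069  1.855 -0.009  1.206  1.606] 0.17982865514368435
```

Request:
jog_arm:
  steps: [0,0,0.0006,0,0,0,0,0,0.0003,0,0,0,0,0,0,0,0,0]

```text
time_s: 11.23
eef_pos: [0.5652, -0.1131, 0.0918]
orientation: [3.082, -0.553, 0.018]
wrist_force: [0.7, -0.9, -3.7]
grip_width: 0.182
```

```bash
python3 look.py w11
```

```text
11.2833 [ 0.5652 -0.1131  0.0918] [ 3.0825 -0.5527  0.0175] yaw 339.670560201361 [ 1.73 -0.19 -3.97] [-0.087 -0.363  0.089] [-0.323  0.068  1.855 -0.009  1.206  1.606] 0.17686807688102707
```

The force now rises with each step (2.8, 3.2, 3.9 N) at 12 mm of tool rise, so this is the stop. Releasing.

Request:
jog_arm:
  steps: [0,0,0,0,0,0,0,0,0,0,0,0,0,0,0,0,0,0,0,0,0,0,0,0,0,0,0,0,0,0,0,0,0,0,0,0]
  fingers: 1

```text
time_s: 11.78
eef_pos: [0.5662, -0.1134, 0.0949]
orientation: [3.082, -0.553, 0.02]
wrist_force: [-1.1, -0.7, -1.7]
grip_width: 0.995
```

Request:
jog_arm:
  steps: [0,0,0.01,0,0,0,0,0,0.02,0,0,0,0,0,0.02,0,0,0,0,0,0.02,0,0,0,0,0,0.015,0,0,0,0,0,0.01,0,0,0,0,0,0,0,0,0,0,0,0,0,0,0]

```text
time_s: 12.45
eef_pos: [0.565, -0.1129, 0.1978]
orientation: [3.082, -0.553, 0.02]
wrist_force: [0.5, 0.0, -0.4]
grip_width: 0.999
```

```bash
python3 look.py w12; python3 look.py s12 scene
```

```text
12.5 [ 0.5651 -0.1129  0.1977] [ 3.0823 -0.5532  0.0197] yaw 339.65113353191526 [-0.22 -0.33  0.05] [ 0.046  0.045 -0.004] [-0.323 -0.042  1.778 -0.008  1.391  1.605] 0.9963744303483929
12.55 [ 0.5647 -0.1128  0.1969] [ 3.0825 -0.5532  0.0176] yaw 339.6513928271738 [ 0.14  0.48 -0.06] [ 0.039 -0.018 -0.007] [-0.323 -0.041  1.779 -0.008  1.391  1.605] 0.9986036476709033
```

View pics/w12.png

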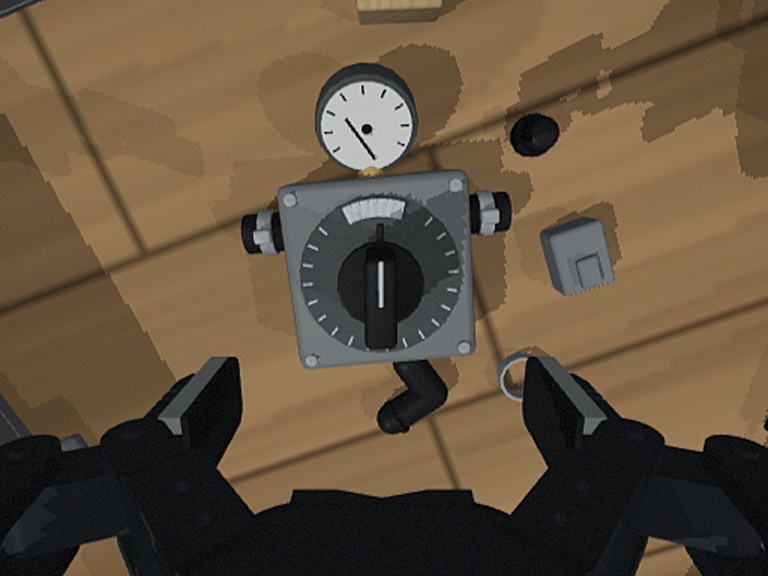

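View pics/s12.png

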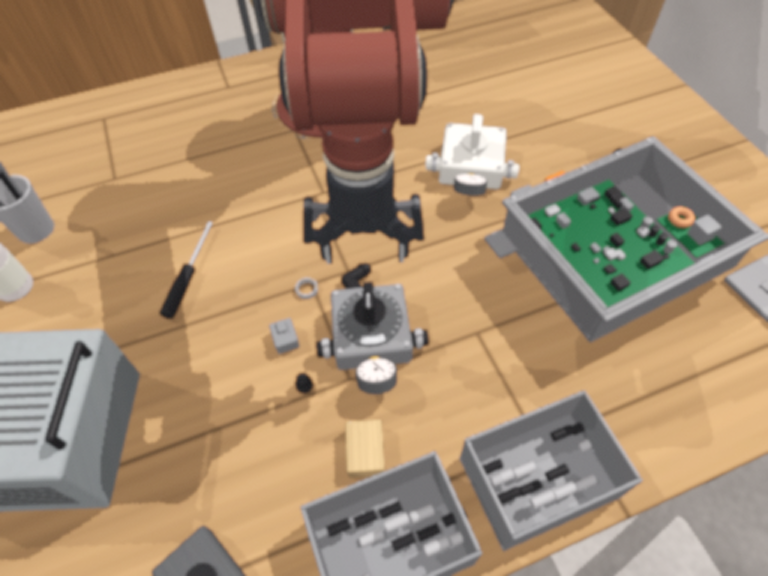

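Wrist view: pointer nose (380,228) below the mark (373,210), bar line (381,262)-(381,306). Scene view: gripper clear, loose parts in place. I'll check the knob's height numerically.

```bash
python3 - <<'E'
import cv2,numpy as np
from h import *
for n,ang in (("w2",32.8),("w12",-20.3)):
    c=np.load(f"pics/{n}.npz"); fit(c,f"pics/{n}c.png",(250,185))
    a=np.radians(ang); d=np.array([np.cos(a),np.sin(a),0]); ax=np.array([.5647,-.1133,0])
    for h in (0,.011):
        z=np.array([0,0,h]); print(n,h,"bar end",proj(c,ax-.0215*d+z+[0,0,.105])*1.5,"nose",proj(c,ax+.035*d+z+[0,0,.06])*1.5,"disc w",[ (proj(c,ax+s*.025*np.array([-d[1],d[0],0])+z+[0,0,.064])*1.5).round(1) for s in (1,-1)])
E
python3 -c "
import cv2,numpy as np
cv2.imwrite('pics/cc.png',np.hstack([cv2.resize(cv2.imread('pics/w2c.png'),(400,400)),cv2.resize(cv2.imread('pics/w12c.png'),(400,400))]))"
```

```text
w2 0 bar end [368.92157282 350.65044513] nose [368.24121584 204.62335373] disc w [array([319.5, 278.6]), array([421.3, 276.2])]
w2 0.011 bar end [367.98018945 361.45882913] nose [367.39300663 206.75306553] disc w [array([316.3, 284.2]), array([423. , 281.8])]
w12 0 bar end [380.67797226 339.48033128] nose [380.16225077 219.7337361 ] disc w [array([337.7, 280.4]), array([422.8, 280.2])]
w12 0.011 bar end [380.77927284 347.39104323] nose [380.23083776 221.83610608] disc w [array([336.1, 284.9]), array([424.6, 284.7])]
```

View pics/cc.png

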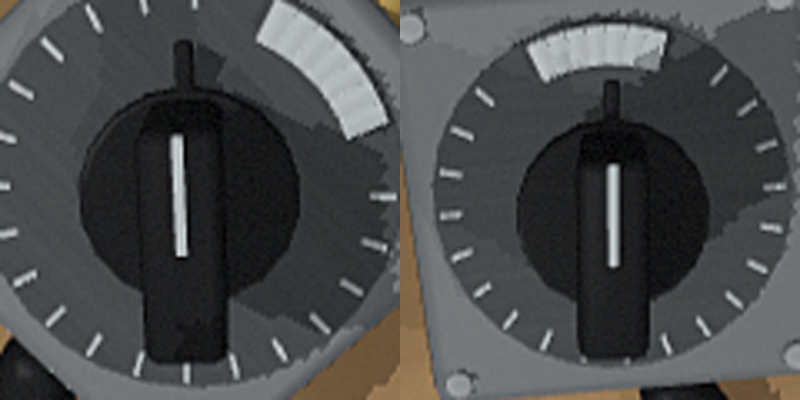

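The bar end is at row 347.3. Prediction is 347.4 for 11 mm out and 339.5 for fully in, so the knob stayed out. The pointer sits about 6° from the mark's middle, and nothing is touched.

```bash
python3 -c "
from station import order
print(order.job_done())"
```

```text
the job is handed in; nothing more can be done
None
```

The regulator is set: the knob is turned into the mark, pulled out to its stop and released, and it stayed locked out. I handed the job in at about 12.6 s of the 69 s limit; it reports no verdict.

- **Catch:** I turned the knob clockwise under a light pull of about 5–9 N, starting just inside the mark. It gave about 6° past the mark's middle: the pull fell from 9 N to about 3 N and the knob rose easily.
- **Stop:** I drew it up until the force began rising again, reaching about 4 N at 12 mm of tool rise. That is about 1 mm past the nominal 11 mm stop.
- **Last checks:**
  - The wrist image puts the end of the bar at row 347.3, against a predicted 347.4 for 11 mm out and 339.5 for fully in.
  - The pointer is about 6° (about 4 mm) from the mark's middle.
  - The pointer nose showed about 6 rows lower in that image than predicted.
  - The gripper is open and clear, with wrist force about 0.
  - The loose parts look unmoved; I judged that from the images by eye and did not measure it.

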